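# Shut and bolt the guard of the high-voltage test box

### The arm

A 6-joint arm with a two-finger parallel gripper is mounted at the origin on the work surface. World frame = base frame: x ahead of the robot, y to its left, z up, the work surface at z = 0. Lengths are in m, angles in rad, forces in N, time in s.
With the tool pointing down it reaches from about 0.275 to 0.825 m from the base axis. Payload 4.9 kg.
Tool frame: the origin (TCP) lies midway between the tips of the shut fingers; the grasp point (between the pads) lies 19 mm behind it (grip_point_offset is the distance from the TCP to the grasp point, in m); z points along the fingers, x is the direction in which the jaws open and shut, and the axes are right-handed (so a half turn about z gives the same grasp; the last joint's range is limited). The gripper opens to 85 mm and grips with 20 to 120 N. Pads are 22 mm wide; open, the fingers measure 114 mm over their backs; the gripper's body (76 mm by 85 mm) begins 54 mm behind the grasp point. The pads swing forward as they close: fully open they stand 13 mm farther back than shut.
Start: joints at [-1.308, 0.326, -0.193, 1.052, 0, 1.437], TCP at [0.213, -0.507, 0.231] pointing down, gripper open.
Joint ranges: [-2.65, 2.65], [-0.97, 1.79], [-1.3, 1.35], [-1.93, 2.1], [-1.47, 1.37], [-3.14, 3.14]. Speed limits (rad/s): [2.57, 2.57, 3.14, 3.14, 3.14, 3.14].

### API

Orientations are given as a rotation vector (axis times angle).
In Python, from cell import * gives the robot as it stands. Calls block until the motion is done:
- movep(position, orientation): joint-space move of the TCP to a pose.
- move_l(position, velocity=0.15, rot=None, until_force=None): straight line of the TCP; rot=None keeps the orientation; velocity is the mean speed in m/s. With until_force (N) it stops when the force on the tool has changed by that much, and returns True; else False.
- set_joints(angles): joint-space move.
- let_go() and grab(newtons=None): open the fingers fully, or close them until they stop; newtons is the grip in N (None keeps the last).
- sleep(seconds).
- ik(position, orientation): joint angles nearest the present ones, or None.
- get_state(): the state.
- grab_frame(name): name is "scene" or "top"; returns a dict with "img" (420x560x3 uint8, red, green, blue), "fx", "fy", "cx", "cy" (pixels), "k1" (the pictures are not rectified: a ray, as slopes to the right and down, at radius r is drawn at 1 + k1 r^2 times it, then the intrinsics apply), "cam_to_world" (4x4, takes a point from camera to world coordinates). Camera axes: x right, y down, z forward; pixel columns grow to the right and rows downward; lengths in m; the calibration is good to about 2 mm. A picture is of the moment at which its call begins. There is no depth.
A pose or a line that the arm cannot do raises MotionError and nothing moves.
- sign_off(): hands the job in, once; it reports no verdict.
Trained networks look in the newest picture that a camera, given by its name, has taken for a name from the list of things; names that differ only in an ending like _2 or _b are one class to them, and where a whole thing is asked for, a point or a joint stands for the part that bears it (a point fixed in the world has none). Each returns a list of dicts, best first, with "score" (0 to 1); they miss things now and then, are a little off and sometimes report something else, mostly with a low value. They report only what shows in the picture. A call takes as long as a camera call.
- spot_in(camera, name): "centre" ([column, row] in pixels, amid what is visible of it).
- silhouettes(camera, name): "mask" (420x560 bool, what is visible of it) and "centre" ([column, row] in pixels, amid what is visible of it).
- tip_of(camera, name): "centre" ([column, row] in pixels: a listed point, or the origin of a listed thing).
The state is a dict: "clock": time; "q": joint angles; "joint_velocities": joint speeds; "tau": joint torques, N m; "position": TCP position; "eef_rot": TCP orientation; "contact_force": force on the tool from outside, world axes, zero at the start; "wrist_torque": the same for the moment, N m; "finger_gap": opening from 0.0 (shut) to 1.0 (fully open).
Only numpy, scipy, OpenCV 4.12 (cv2) and the standard library are available. Lean on these libraries where they do the work, as an engineer would, in place of code of your own. Each camera call takes 0.05 s, during which the arm holds its last target.

### The job

The guard of the battery test box stands ajar: push it fully shut with the fingertips, then push the ball handle of the barrel bolt along its slot until the bolt is fully home in the staple on the guard, and then push the handle over and down into the notch at the end of the slot as far as it goes, so that the bolt is locked. Only push: do not take the ball between the fingers, do not lift the guard open, and leave the fuse, the solder reel and the screwdriver where they are.

Things in the scene. Friction and masses are not known exactly. Their poses are not given: they have to be found in the camera images.
- test_box: Grey sheet-metal battery test box fixed to the bench, 100 mm high. Origin on the bench under the middle of the ball's travel; x = direction in which the bolt is pushed home, z up. Spans x -56 to +262 mm, y -125 to +125 mm. Top: fixed flat deck from x = -56 to +68 mm, 100 mm high; beyond it an open mouth under the hinged guard.
- slot_corner (a point): Corner of the L-shaped slot of the steel barrel bolt, on top of the barrel: box x = +22, y = 0, height 125 mm; axes as the box. Barrel on the deck 22 mm in diameter, x = -40 to +60 mm, axis 114 mm above the bench, on a plate 46 mm wide. The slot comes along the top of the barrel from -x, then turns at this corner into a notch round to the box's -y side.
- guard (a joint): Hinge of the guard, rad: 0 = fully shut, top flush with the deck; grows as it is raised; starts 0.28 to 0.5. Friction hinge: stays where left, 1 to 4 N on the free edge moves it. Guard: aluminium frame with clear window, 178 mm from hinge to free edge, 236 mm wide, 12 mm thick.
- guard_edge (a point): Middle of the guard's free edge, in its top surface; x from the edge to the hinge, y as the box's y, z normal to the guard's top. A steel staple for the bolt, 28 mm wide and 27 mm high, stands on the guard here, 10 to 24 mm in from the edge.
- guard_hinge (a point): Middle of the guard's hinge line, which runs along the box's y; at x = 250 mm, y = 0, height 100 mm in the box's frame. Axes as guard_edge.
- bolt (a joint): Slide of the bolt along the box's +x, m: 0 = withdrawn, 0.045 = fully home against its stop, standing through the staple; starts 0 to 0.008. Friction about 3 N; stays where left. If shot while the guard is raised it would block the guard.
- handle (a joint): Turn of the ball handle about the bolt's axis, rad: 0 = upright (start), 1.4 = fully down in the notch against its stop, ball out to the box's -y side with its centre 21 mm above the deck. The slot allows only 0.15 to 0.3 rad of play until joint bolt is above about 0.041; only there can it be turned. About 1 N at the ball turns it; it stays where left.
- knob (a point): Centre of the black ball, 20 mm in diameter, on the handle's steel stem, 8 mm thick; 40 mm from the bolt's axis, so 154 mm above the bench when upright. In the box's frame: x = -22.5 mm with the bolt withdrawn, +22.5 mm when home; y = 0 upright, -39 mm when fully turned down.
- fuse: Loose white ceramic cartridge fuse with metal caps, 22 mm in diameter, 58 mm high, standing on the deck on the box's +y side of the bolt; origin at the centre of its underside. Leave it alone.
- reel: Loose reel of solder wire, 57 mm in diameter, 42 mm high, standing on the bench beyond the deck's outer end; origin at the centre of its underside. Leave it alone.
- screwdriver: Loose screwdriver with a black handle, 200 mm long, 26 mm thick, lying on the bench along the box's -y side; origin below its middle. Leave it alone.

How it is judged:
On the way, in this order (a step that is already met when the one before it is completed fails the run):
1. the guard is pushed fully shut, the bolt still withdrawn (value of joint guard below 0.03 rad and value of joint bolt below 0.02 m), for 0.1 s.
2. with the guard shut, the bolt is pushed home along the long leg of the slot, handle still upright (value of joint guard below 0.03 rad and value of joint bolt above 0.039 m and value of joint handle below 0.6 rad), for 0.1 s.
At the end, for the whole second after the job is handed in: The guard is shut (within 0.03 rad), the bolt is home (above 0.039 m of 0.045 m) and its handle is turned down into the notch (above 1.2 rad of 1.4 rad), all at rest (value of joint guard below 0.03 rad and value of joint bolt above 0.039 m and value of joint handle above 1.2 rad and velocity of joint handle below 0.1 rad/s and velocity of joint bolt below 0.01 m/s); the robot touches nothing.
It fails at once if the ball is taken between the fingers instead of pushed (horizontal distance between the grasp point and knob below 0.008 m and distance between the grasp point and knob below 0.02 m).
It fails at once if the guard is lifted open, above any starting position (value of joint guard above 0.56 rad).
It fails at once if the fuse is moved by more than 20 mm (distance of fuse from where it was at the start of the episode above 0.02 m).
It fails at once if the reel is moved by more than 20 mm (distance of reel from where it was at the start of the episode above 0.02 m).
It fails at once if the screwdriver is moved by more than 20 mm (distance of screwdriver from where it was at the start of the episode above 0.02 m).
It also fails if it takes over 51 s, if anything falls off the work surface, if the arm or the gripper's body presses on something with over 40 N, if the wrist force passes 120 N, or if a joint passes its speed limit or range.

## Working session

There is one attempt and no reset: what is moved stays moved. The work goes in short steps, each a Python script; the robot and the scene stay as the last script left them, time stands still between calls to the robot, and variables do not carry over. Pictures are saved under pics/ and viewed, and the job is handed in when it is done.

```bash
ls; mkdir -p pics; cat > h.py <<'E'
from cell import *
import numpy as np, cv2
def snap(cam,fn):
    f=grab_frame(cam); cv2.imwrite('pics/'+fn,f['img'][:,:,::-1]); return f
E
python3 - <<'E'
from h import *
for c in ['scene','top']:
    f=snap(c,c+'0.png'); print(c,f['fx'],f['fy'],f['cx'],f['cy'],f['k1']);print(np.round(f['cam_to_world'],3))
    for n in ['slot_corner','guard_edge','guard_hinge','knob','test_box','fuse','reel','screwdriver']:
        try: print(n,[(np.round(d['centre'],1).tolist(),round(d['score'],2)) for d in tip_of(c,n)[:3]])
        except Exception as e: print(n,e)
s=get_state(); print(s)
E
```

```text
pics
scene 417.0464358243123 417.0464358243123 285.4880871668425 202.08083069904447 -0.028734046626578212
[[ 0.851  0.42  -0.315  0.792]
 [ 0.525 -0.683  0.508 -0.355]
 [-0.002 -0.597 -0.802  0.642]
 [ 0.     0.     0.     1.   ]]
slot_corner [([228.4, 175.0], 0.96), ([229.1, 125.7], 0.18)]
guard_edge [([231.1, 121.0], 0.86)]
guard_hinge [([251.3, 98.6], 0.61), ([230.6, 233.0], 0.28)]
knob [([220.6, 181.6], 0.73)]
test_box [([229.8, 227.9], 0.98)]
fuse [([174.9, 192.4], 0.6)]
reel [([212.8, 286.5], 0.89), ([230.8, 229.3], 0.36)]
screwdriver [([333.4, 218.8], 0.58)]
top 487.12346275111315 487.12346275111315 276.57911843619127 208.36778589966318 -0.08550898566466907
[[-0.011 -0.996  0.086  0.509]
 [-0.999  0.008 -0.034  0.007]
 [ 0.033 -0.086 -0.996  1.075]
 [ 0.     0.     0.     1.   ]]
slot_corner [([278.9, 264.1], 0.78)]
guard_edge [([246.6, 283.4], 0.68), ([303.8, 298.3], 0.58)]
guard_hinge [([172.9, 313.3], 0.98)]
knob [([296.8, 254.2], 0.43)]
test_box [([286.9, 257.6], 0.79)]
fuse [([305.2, 297.5], 0.7)]
reel [([333.6, 235.8], 0.66)]
screwdriver [([230.7, 194.2], 0.59)]
{'clock': 0.9, 'q': array([-1.30821164e+00,  3.26190148e-01, -1.92596264e-01,  1.05200507e+00,
       -7.79699366e-06,  1.43660623e+00]), 'joint_velocities': array([ 1.71468894e-03,  1.31775243e-03,  4.88310909e-04,  1.64694704e-03,
       -1.36799816e-03,  1.42938367e-08]), 'tau': array([-2.25306867e-03, -4.43315184e+01,  2.62758654e+01,  1.01723803e-03,
       -1.34606380e-04,  3.53659502e-06]), 'position': array([ 0.21256303, -0.50728285,  0.23128763]), 'eef_rot': array([ 2.61568268e+00, -1.74004357e+00, -2.37025825e-06]), 'contact_force': array([-0.07753237, -0.45091984,  1.13612659]), 'wrist_torque': array([-0.00037622,  0.03069786, -0.02946645]), 'finger_gap': 0.9981082865642747}
```

View pics/scene0.png

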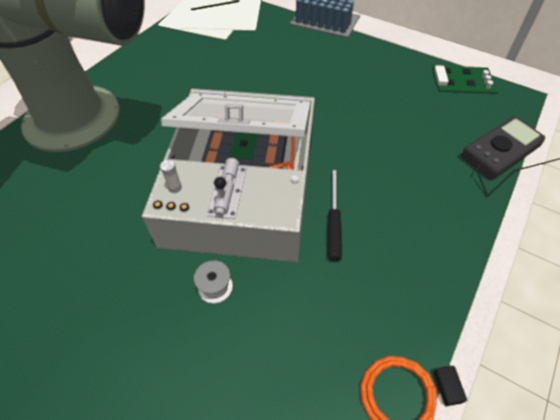

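View pics/top0.png

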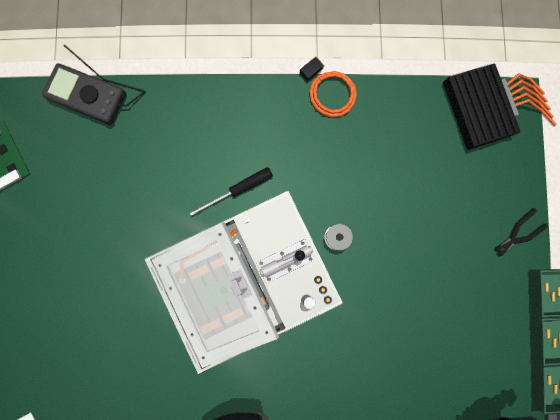

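The scene view shows the box with the guard raised toward the back and the ball at about (220,183). The top view shows the ball at (299,255), the fuse at (308,302), the reel at (339,237), and the screwdriver between (192,214) and (270,172). I'll zoom in to pick corners for the box fit.

```bash
python3 - <<'E'
import cv2
a=cv2.imread('pics/top0.png')[160:385,130:370]; cv2.imwrite('pics/topz.png',cv2.resize(a,None,fx=3.3,fy=2.65 and 2.66,interpolation=2)) if 0 else None
cv2.imwrite('pics/topz.png',cv2.resize(cv2.imread('pics/top0.png')[180:330,210:360],(600,600),interpolation=2))
cv2.imwrite('pics/scz.png',cv2.resize(cv2.imread('pics/scene0.png')[80:270,140:340],(800,760),interpolation=2)[:600] if 0 else cv2.resize(cv2.imread('pics/scene0.png')[80:270,140:340],(600,570),interpolation=2))
E
```

```text
(no output)
```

View pics/topz.png

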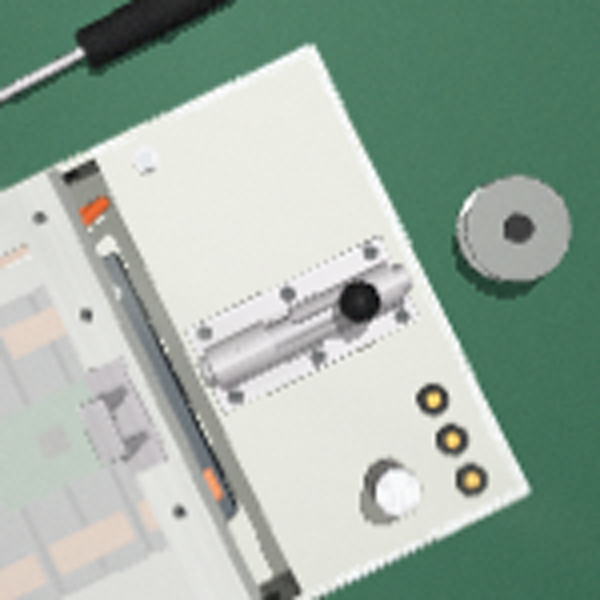

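View pics/scz.png

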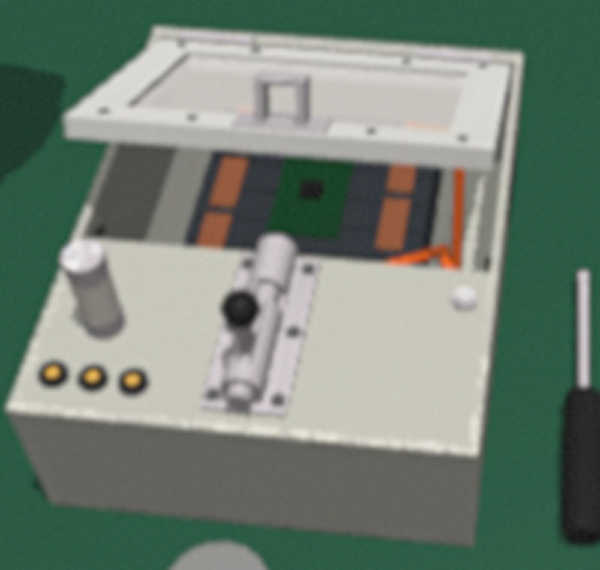

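```bash
cat > fit.py <<'E'
from h import *
from scipy.optimize import least_squares
C={}
for c in ['scene','top']: C[c]=grab_frame(c)
def proj(c,P):
    f=C[c]; T=np.linalg.inv(f['cam_to_world']); p=T[:3,:3]@P+T[:3,3]; u=p[:2]/p[2]; u=u*(1+f['k1']*(u@u)); return np.array([f['fx']*u[0]+f['cx'],f['fy']*u[1]+f['cy']])
def W(v,b):
    c,s=np.cos(v[2]),np.sin(v[2]); return np.array([v[0]+c*b[0]-s*b[1],v[1]+s*b[0]+c*b[1],b[2]])
def ge(v,y): a=v[3]; return (0.25-0.178*np.cos(a),y,0.1+0.178*np.sin(a))
L=[('top',(288,191.2),lambda v:(-.056,-.125,.1)),('top',(342,302.5),lambda v:(-.056,.125,.1)),
('scene',(142.7,215.7),lambda v:(-.056,.125,.1)),('scene',(299.3,230.7),lambda v:(-.056,-.125,.1)),
('scene',(156.7,246.7),lambda v:(-.056,.125,0)),('scene',(297.3,261.7),lambda v:(-.056,-.125,0)),
('scene',(228.4,175),lambda v:(.022,0,.125)),('top',(278.9,264.1),lambda v:(.022,0,.125)),
('scene',(220,183),lambda v:(-.0225+v[4],0,.154)),('top',(299.7,255.2),lambda v:(-.0225+v[4],0,.154)),
('scene',(162.3,119),lambda v:ge(v,.118)),('scene',(306.3,129.3),lambda v:ge(v,-.118)),
('top',(172.9,313.3),lambda v:(.25,0,.1)),('top',(246.6,283.4),lambda v:ge(v,0)),('scene',(231.1,121),lambda v:ge(v,0))]
if __name__=='__main__':
    r=lambda v:np.concatenate([proj(c,W(v,f(v)))-np.array(p) for c,p,f in L])
    s=least_squares(r,[.45,0,2,.4,0],loss='soft_l1'); v=s.x
    print(v.round(4)); print(r(v).reshape(-1,2).round(1).tolist())
    np.save('v.npy',v)
    for n,p,h in [('fuse',(308.5,302),.058),('reel',(339.5,237),.042)]:
        f=C['top'];u=cv2.undistortPoints(np.array([[p]],float),np.array([[f['fx'],0,f['cx']],[0,f['fy'],f['cy']],[0,0,1]]),np.array([f['k1'],0,0,0.]))[0,0]
        d=f['cam_to_world'][:3,:3]@[u[0],u[1],1];o=f['cam_to_world'][:3,3];z=h+(.1 if n=='fuse' else 0)
        w=o+d*(z-o[2])/d[2];c,sn=np.cos(v[2]),np.sin(v[2]);dx=w[:2]-v[:2];print(n,w.round(3),'box',(c*dx[0]+sn*dx[1]).round(3),(-sn*dx[0]+c*dx[1]).round(3))
    print('knob',W(v,(-.0225+v[4],0,.154)))
E
python3 fit.py
```

```text
[ 0.49   -0.0498  2.0033  0.4445  0.003 ]
[[-0.8, 0.2], [-0.9, 1.7], [0.0, -0.5], [-0.0, 0.3], [1.5, 0.6], [0.6, 0.6], [-0.4, -0.2], [0.5, 0.6], [0.3, 0.2], [0.1, 0.5], [0.2, -1.8], [-1.1, -0.6], [1.7, 0.6], [0.6, -2.0], [1.7, 1.8]]
fuse [ 0.412 -0.082  0.158] box 0.003 0.085
reel [ 0.535 -0.162  0.042] box -0.121 0.006
knob [ 0.49817569 -0.06749793  0.154     ]
```

```bash
cat >> h.py <<'E'
v=np.load('v.npy')
def B(x,y,z):
    c,s=np.cos(v[2]),np.sin(v[2]); return np.array([v[0]+c*x-s*y,v[1]+s*x+c*y,z])
def inv(p):
    c,s=np.cos(v[2]),np.sin(v[2]); d=p[:2]-v[:2]; return np.array([c*d[0]+s*d[1],-s*d[0]+c*d[1],p[2]])
def R(al): # pointing down, tool x at world angle al
    return np.pi*np.array([np.cos(al/2),np.sin(al/2),0])
def st(m=''):
    s=get_state(); print(m,'t',round(s['clock'],2),'box',inv(s['position']).round(4),'F',s['contact_force'].round(1),'gap',round(s['finger_gap'],2),flush=True)
AY=v[2]+np.pi/2
E
python3 - <<'E'
from h import *
for al in [AY,AY-np.pi,AY-2*np.pi]:
  for p in [(.095,-.06,.26),(.095,-.06,.1),(-.06,0,.14),(.03,.05,.13),(.0225,-.04,.13)]:
    q=ik(B(*p),R(al)); print(round(al,2),p,None if q is None else np.round(q,2))
E
```

```text
3.57 (0.095, -0.06, 0.26) [-0.02  0.23 -0.25  1.09  0.   -2.03]
3.57 (0.095, -0.06, 0.1) [-0.02  0.38 -0.48  0.7   0.   -2.03]
3.57 (-0.06, 0, 0.14) [-0.34  0.36 -0.39  0.82  0.   -2.34]
3.57 (0.03, 0.05, 0.13) [-0.27  0.22 -0.63  0.72  0.   -2.27]
3.57 (0.0225, -0.04, 0.13) [-0.17  0.36 -0.43  0.79  0.   -2.17]
0.43 (0.095, -0.06, 0.26) [-0.02  0.23 -0.25  1.09  0.    1.11]
0.43 (0.095, -0.06, 0.1) [-0.02  0.38 -0.48  0.7   0.    1.11]
0.43 (-0.06, 0, 0.14) [-0.34  0.36 -0.39  0.82  0.    0.8 ]
0.43 (0.03, 0.05, 0.13) [-0.27  0.22 -0.63  0.72  0.    0.87]
0.43 (0.0225, -0.04, 0.13) [-0.17  0.36 -0.43  0.79  0.    0.97]
-2.71 (0.095, -0.06, 0.26) [-0.02  0.23 -0.25  1.09  0.   -2.03]
-2.71 (0.095, -0.06, 0.1) [-0.02  0.38 -0.48  0.7   0.   -2.03]
-2.71 (-0.06, 0, 0.14) [-0.34  0.36 -0.39  0.82  0.   -2.34]
-2.71 (0.03, 0.05, 0.13) [-0.27  0.22 -0.63  0.72  0.   -2.27]
-2.71 (0.0225, -0.04, 0.13) [-0.17  0.36 -0.43  0.79  0.   -2.17]
```

```bash
python3 - <<'E'
from h import *
O=R(AY-np.pi)
grab(20); st('closed')
movep(B(.095,-.06,.26),O); st('above')
print(move_l(B(.095,-.06,.205),velocity=.15,until_force=10)); st()
print(move_l(B(.095,-.06,.107),velocity=.05,until_force=20)); st()
print(move_l(B(.095,-.06,.097),velocity=.01,until_force=15)); st('pressed')
sleep(.2)
move_l(B(.095,-.06,.2),velocity=.2); st()
snap('scene','s1.png'); snap('top','t1.png')
E
```

```text
closed t 1.77 box [-0.2991  0.4436  0.2313] F [-1.  -0.8 -0.6] gap -0.0
above t 4.05 box [ 0.0943 -0.0598  0.2599] F [-0.2 -0.  -0. ] gap -0.01
False
 t 4.57 box [ 0.0946 -0.0599  0.2052] F [-0.5 -0.4  0.4] gap -0.01
False
 t 6.67 box [ 0.0953 -0.0599  0.107 ] F [ 0.2 -0.4  1.2] gap 0.0
True
pressed t 7.41 box [ 0.0951 -0.06    0.1   ] F [-1.8  0.3  5.3] gap 0.0
 t 8.26 box [ 0.0952 -0.0595  0.1991] F [0.1 0.1 0.2] gap 0.0
```

View pics/s1.png

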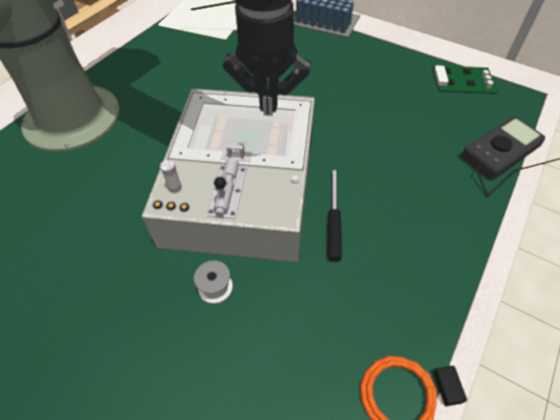

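The guard is visibly shut: its top is flush with the deck, and the tip stopped at 0.100 m height. Next I'll push the bolt.

```bash
python3 - <<'E'
from h import *
move_l(B(-.062,0,.2),velocity=.2)
print(move_l(B(-.062,0,.142),velocity=.12,until_force=10)); st('down')
print(move_l(B(-.02,0,.142),velocity=.04,until_force=20)); st()
print(move_l(B(.015,0,.142),velocity=.025,until_force=15)); st('pushed')
sleep(.2)
snap('scene','s2.png'); snap('top','t2.png')
print([ (np.round(d['centre'],1).tolist(),round(d['score'],2)) for d in tip_of('scene','knob')])
import cv2
a=cv2.imread('pics/s2.png')[100:250,140:340]; b=cv2.imread('pics/t2.png')[180:330,200:360]
cv2.imwrite('pics/z2.png',np.hstack([cv2.resize(a,(420,315)),cv2.resize(b,(336,315))]))
E
```

```text
False
down t 9.98 box [-0.0618 -0.0004  0.1424] F [-0.2 -0.1  1.1] gap 0.0
False
 t 11.18 box [-0.0199 -0.      0.142 ] F [-0.6 -1.3  1.1] gap 0.0
True
pushed t 12.12 box [-0.0004 -0.0003  0.1425] F [ 1.1 -3.7 -1.1] gap -0.0
[]
```

View pics/z2.png

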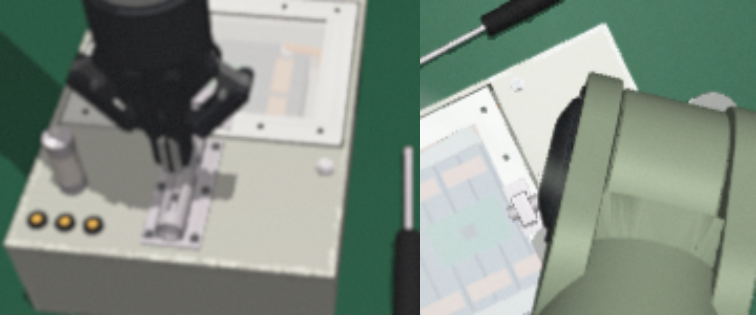

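Contact stopped the push at TCP x ≈ 0, where a home ball is expected. I'll back off and check.

```bash
python3 - <<'E'
from h import *
move_l(B(-.03,0,.142),velocity=.15)
move_l(B(-.06,0,.25),velocity=.25)
movep(B(.14,.10,.25),R(AY-np.pi)); st()
snap('scene','s3.png'); 
for n in ['knob','fuse','guard_edge']: print(n,[ (np.round(d['centre'],1).tolist(),round(d['score'],2)) for d in tip_of('scene',n)])
snap('top','t3.png')
for n in ['knob','fuse']: print(n,[ (np.round(d['centre'],1).tolist(),round(d['score'],2)) for d in tip_of('top',n)])
from fit import proj,W
for x in (0.016,.0195,.0225): print(x,proj('scene',W(v,(x,0,.154))),proj('top',W(v,(x,0,.154))))
a=cv2.imread('pics/s3.png')[100:250,140:340]; b=cv2.imread('pics/t3.png')[180:330,200:360]
cv2.imwrite('pics/z3.png',np.hstack([cv2.resize(a,(420,315)),cv2.resize(b,(336,315))]))
E
```

```text
t 14.32 box [0.1393 0.0991 0.25  ] F [ 1.2  0.4 -0.6] gap -0.0
knob [([224.2, 165.7], 0.72)]
fuse [([175.3, 191.8], 0.82)]
guard_edge [([231.1, 164.4], 0.86)]
knob []
fuse [([307.7, 299.5], 0.46)]
0.016 [225.09447547 165.68007687] [282.83976026 263.78181353]
0.0195 [225.55441018 164.01697535] [281.1621447  264.58398935]
0.0225 [225.94635793 162.59990974] [279.72357055 265.27174765]
```

View pics/z3.png

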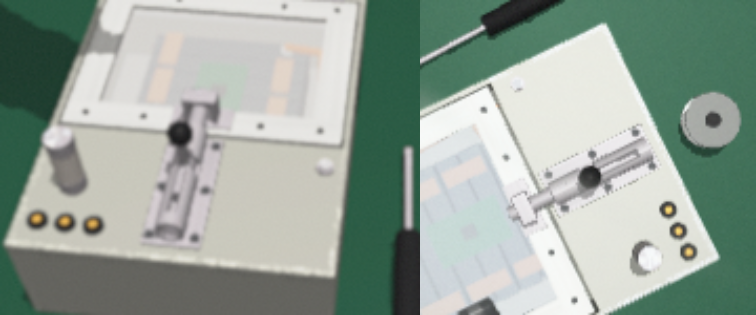

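The ball measures box x ≈ 0.020–0.021 in both views (scene (225.7,163.3), top (281,264.3)). That puts the bolt at about 0.043 m, through the staple. There's time to spare, so I'll press again, harder, to be sure it is on the stop.

```bash
python3 - <<'E'
from h import *
movep(B(-.05,0,.25),R(AY-np.pi))
move_l(B(-.04,0,.142),velocity=.15)
move_l(B(-.008,0,.142),velocity=.08,until_force=25); st()
print(move_l(B(.015,0,.142),velocity=.02,until_force=35)); st('pushed')
sleep(.3); st()
move_l(B(-.03,0,.142),velocity=.15)
move_l(B(-.03,0,.19),velocity=.2)
move_l(B(.0225,.045,.19),velocity=.2)
snap('scene','s4.png')
a=cv2.imread('pics/s4.png')[100:250,140:340]
cv2.imwrite('pics/z4.png',cv2.resize(a,(800,600)))
st()
E
```

```text
t 17.06 box [-0.0077 -0.0002  0.1422] F [-0.4 -0.2  0.4] gap -0.01
True
pushed t 17.98 box [-0.0004 -0.0007  0.1431] F [ 2.1 -5.5 -0.7] gap 0.0
 t 18.28 box [-0.0005 -0.0007  0.1431] F [ 1.8 -4.8  0.3] gap 0.01
 t 19.57 box [0.0224 0.0447 0.1897] F [ 0.2 -0.2  0.2] gap 0.0
```

View pics/z4.png

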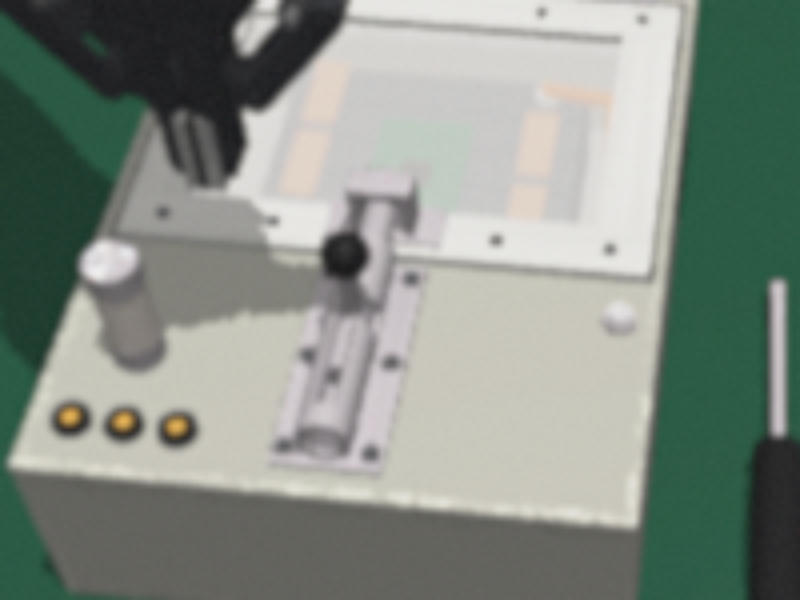

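The second push stopped at the same place (TCP x = -0.0004) with 35 N, so the bolt is on its stop and the ball is upright at zoom (343,255). Now I'll turn the handle over.

```bash
python3 - <<'E'
from h import *
print(move_l(B(.0225,.045,.137),velocity=.12,until_force=10)); st('down')
print(move_l(B(.0225,-.004,.137),velocity=.04,until_force=15)); st('turned')
move_l(B(.0225,.004,.137),velocity=.1)
move_l(B(.0225,.004,.20),velocity=.2)
move_l(B(.0225,-.05,.20),velocity=.2)
snap('scene','s5.png');snap('top','t5.png')
a=cv2.imread('pics/s5.png')[100:250,140:340]; b=cv2.imread('pics/t5.png')[180:330,200:360]
cv2.imwrite('pics/z5.png',np.hstack([cv2.resize(a,(420,315)),cv2.resize(b,(336,315))]))
st()
E
```

```text
False
down t 20.17 box [0.0221 0.0447 0.1371] F [-0.3 -0.   0.6] gap 0.0
False
turned t 21.54 box [ 0.0224 -0.0042  0.1372] F [-0.3  0.7  0. ] gap -0.0
 t 22.77 box [ 0.0231 -0.0488  0.1989] F [ 0.7 -0.1  0.7] gap 0.0
```

View pics/z5.png

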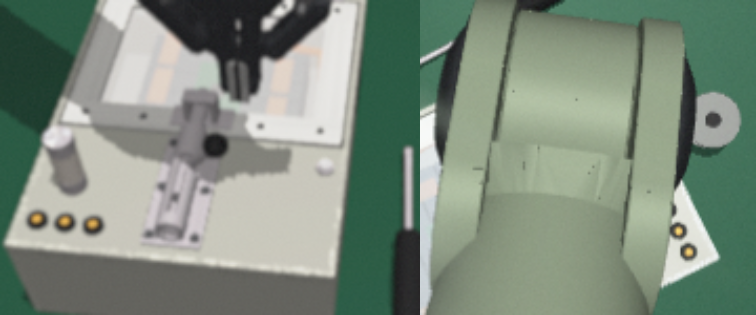

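The ball is over to the -y side (zoom (214,145)), about 0.9 rad down. I'll finish by pressing from above.

```bash
python3 - <<'E'
from h import *
move_l(B(.0225,-.036,.20),velocity=.1)
move_l(B(.0225,-.036,.16),velocity=.1,until_force=10); st()
print(move_l(B(.0225,-.038,.134),velocity=.04,until_force=20)); st()
print(move_l(B(.0225,-.038,.124),velocity=.02,until_force=20)); st('pressed')
sleep(.3); st()
move_l(B(.0225,-.038,.22),velocity=.2)
movep(B(.16,.10,.27),R(AY-np.pi))
snap('scene','s6.png')
print([ (np.round(d['centre'],1).tolist(),round(d['score'],2)) for d in tip_of('scene','knob')])
snap('top','t6.png')
print([ (np.round(d['centre'],1).tolist(),round(d['score'],2)) for d in tip_of('top','knob')])
from fit import proj,W
for th in (1.0,1.2,1.4): 
  P=W(v,(.0225,-.04*np.sin(th),.114+.04*np.cos(th)));print(th,proj('scene',P),proj('top',P))
a=cv2.imread('pics/s6.png')[100:250,140:340]; b=cv2.imread('pics/t6.png')[180:330,200:360]
cv2.imwrite('pics/z6.png',np.hstack([cv2.resize(a,(420,315)),cv2.resize(b,(336,315))]))
st()
E
```

```text
t 23.62 box [ 0.0225 -0.0362  0.1601] F [0.8 0.5 0.2] gap 0.0
False
 t 24.42 box [ 0.0207 -0.0473  0.1378] F [13.5  8.6  7.7] gap 0.0
False
pressed t 25.07 box [ 0.02   -0.0501  0.1287] F [18.6 11.3  6.2] gap -0.0
 t 25.37 box [ 0.02   -0.0501  0.1287] F [19.6 10.5  6.9] gap 0.0
[([250.2, 176.4], 0.73)]
[([271.2, 244.9], 0.46)]
1.0 [247.92780454 172.1674985 ] [271.84029068 249.10760981]
1.2 [250.46890483 175.25656409] [270.95462539 247.42533853]
1.4 [252.0912058  178.44227517] [270.4021625  246.46036297]
 t 27.12 box [0.1595 0.0996 0.2696] F [-0.7 -0.2  0.1] gap 0.0
```

View pics/z6.png

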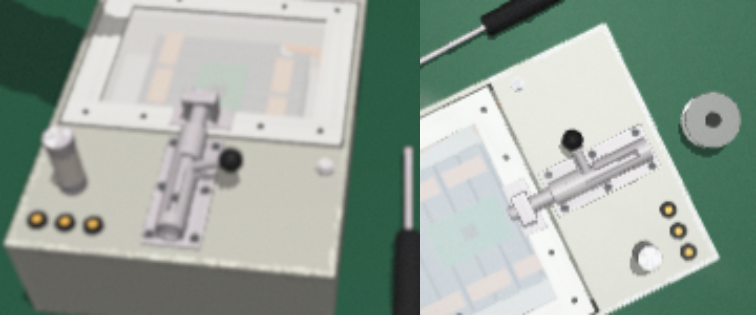

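The ball is at scene zoom (231,159), which reads as θ ≈ 1.2. That is borderline, because the tip slid off the ball's outer flank. I'll press again slightly further inboard.

```bash
python3 - <<'E'
from h import *
movep(B(.0225,-.033,.20),R(AY-np.pi))
move_l(B(.0225,-.033,.15),velocity=.12,until_force=10); st()
print(move_l(B(.0225,-.033,.128),velocity=.02,until_force=25)); st('pressed')
sleep(.3); st()
move_l(B(.0225,-.033,.22),velocity=.2)
movep(B(.16,.10,.27),R(AY-np.pi))
snap('scene','s7.png')
print([ (np.round(d['centre'],1).tolist(),round(d['score'],2)) for d in tip_of('scene','knob')])
snap('top','t7.png')
print([ (np.round(d['centre'],1).tolist(),round(d['score'],2)) for d in tip_of('top','knob')])
a=cv2.imread('pics/s7.png')[100:250,140:340]; b=cv2.imread('pics/t7.png')[180:330,200:360]
cv2.imwrite('pics/z7.png',np.hstack([cv2.resize(a,(420,315)),cv2.resize(b,(336,315))]))
st()
E
```

```text
t 28.51 box [ 0.0228 -0.0331  0.151 ] F [-0.   0.6  0.6] gap 0.0
False
pressed t 29.76 box [ 0.0222 -0.0336  0.1295] F [-2.9  0.9 12.5] gap 0.0
 t 30.06 box [ 0.0222 -0.0336  0.1295] F [-2.7  0.9 11.6] gap 0.0
[([252.0, 180.1], 0.7)]
[([269.4, 243.9], 0.71)]
 t 31.68 box [0.1593 0.0993 0.2695] F [-0.1 -0.6 -0.3] gap -0.0
```

View pics/z7.png

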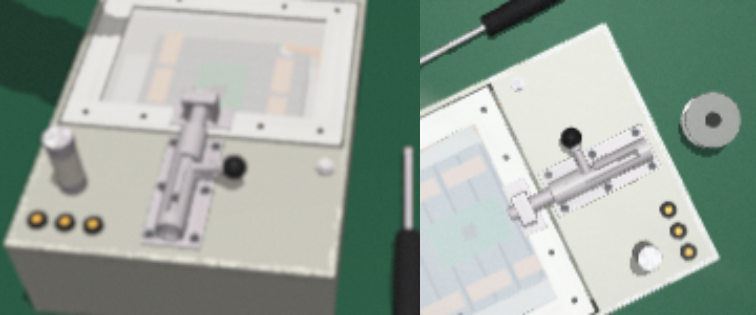

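```bash
python3 - <<'E'
from h import *
sign_off(); st()
E
```

```text
the job is handed in; nothing more can be done
the job is handed in; nothing more can be done
```

The guard is shut, the bolt is home in the staple and the handle is down in the notch. I handed the job in at about 32 s of the 51 s allowed. The interface reports no verdict, so the checks below are my own.

- **Guard:** I pushed it shut with the closed fingertips. The tip stopped at 0.100 m height, flush with the deck, and the pictures show it shut.
- **Bolt:** I pushed the ball along the slot until it stopped. Pushing again with a 35 N limit stopped it at the same place. By the pictures the bolt was at about 0.043 m, slightly short of 0.045 m but within measuring error.
- **Handle:** I pushed it over sideways, then down from above. The first downward press slid off the outer side of the ball and left the handle at only about 1.2 rad, right at the limit. A second press further in brought it down to its stop. In the last pictures the ball is at about (252, 180) in the scene view, where 1.4 rad should put it at (252, 178). The top view fits to about 3 pixels.
- **Everything else:** The fuse, reel and screwdriver show no movement in the pictures. At hand-in the arm was clear of everything.

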